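# Pack the brewing jar's fittings into the kit tray

## Robot

A 7-joint arm with a two-finger parallel gripper is mounted at the origin on the work surface. World frame = base frame: x ahead of the robot, y to its left, z up, the work surface at z = 0. Lengths are in m, angles in rad, forces in N, time in s.
With the tool pointing down it reaches from about 0.35 to 0.9 m from the base axis. Payload 7.2 kg.
Tool frame: the origin (TCP) lies between the finger pads; the fingertips stand 14 mm ahead of it and the grasp point (between the pads) lies 5 mm behind it; z points along the fingers, x is the direction in which the jaws open and shut, and the axes are right-handed (so a half turn about z gives the same grasp; the last joint's range is limited). The gripper opens to 85 mm and grips with 20 to 120 N. Pads are 22 mm wide; open, the fingers measure 114 mm over their backs; the gripper's body (76 mm by 85 mm) begins 54 mm behind the grasp point. The pads swing forward as they close: fully open they stand 13 mm farther back than shut.
Start: joints at [1.157, 0.411, -0.013, 1.596, 0.006, 1.134, -0.082], TCP at [0.212, -0.588, 0.245] pointing down, gripper open.
Joint ranges: [-2.95, 2.95], [-0.29, 1.99], [-1.47, 1.44], [0.14, 2.54], [-1.03, 4.17], [0.13, 1.85], [-2.86, 2.86]. Speed limits (rad/s): [2.39, 2.39, 3.01, 3.01, 3.14, 3.14, 3.14].

## Interface

Orientations are given as a unit quaternion [x, y, z, w].
In Python, from plant import * gives the robot as it stands. The module is installed in compiled form; this text tells all that it offers.
- The arm moves only by the shell command python3 -m pendant 'ROWS' [FORCE]. ROWS is text: rows parted by semicolons, each of 7 numbers parted by spaces: the turn, a rotation vector about the tool's x, y, z in degrees, then the shift along the tool's x, y, z in m, then the finger opening in m, from 0 to 0.0854. In form: ax ay az dx dy dz hand; .... A call has 1 to 10 rows; each row shifts and turns the pose as measured when the row begins, along the tool's axes as they then stand; what a row does not reach is not made up. A row lasts 1/8 s, in which the tool goes at most 62.5 mm and 10.7 degrees, less where a joint would pass 70% of its speed; a pose out of reach is approached as far as the arm can. A call is refused whole if a number of a shift passes 0.0625 or a number of a turn 10.7, either way. A call with a gripper value outside its range is refused whole. The fingers move at their own pace and stop on an object; FORCE is the grip in N (left out, the last holds). Time passes only in rows, so rows that do not move let the fingers close. It gives the time, the measured TCP pose, the force and the opening at its end, in the units of the state.
- sense(): the state, without advancing time (a new reading comes with each control period).
- grab_frame(name): name is "side" or "top" or "wrist"; returns the picture (384x512x3 uint8, red, green, blue); there is no depth.
- camera_info(name): a dict with "fx", "fy", "cx", "cy" (pixels), "rvec" (rotation vector, rad) and "tvec" (3), from world to camera coordinates, as OpenCV has them. Camera axes: x right, y down, z forward; pixel columns grow to the right and rows downward; lengths in m; the calibration is good to about 2 mm. A picture is of the moment at which its call begins: read the wrist's pose just before it. camera_info takes no time and is no camera call; for the wrist camera it gives the pose at the moment of the call.
- close_job(): hands the job in, once; it reports no verdict.
Trained networks look in the newest picture that a camera, given by its name, has taken for a name from the list of things; names that differ only in an ending like _2 or _b are one class to them, and where a whole thing is asked for, a point or a joint stands for the part that bears it (a point fixed in the world has none). Each returns a list of dicts, best first, with "conf" (0 to 1); they miss things now and then, are a little off and sometimes report something else, mostly with a low value. They report only what shows in the picture. A call takes as long as a camera call.
- spot_in(camera, label): "rect" ([left, top, right, bottom] in pixels, round what is visible of it).
- place_of(camera, label): "centre" ([column, row] in pixels: a listed point, or the origin of a listed thing).
The state is a dict: "clock": time; "joint_positions": joint angles; "joint_vel": joint speeds; "joint_torque": joint torques, N m; "ee_pos": TCP position; "tool_rot": TCP orientation; "wrist_force": force on the tool from outside, world axes, zero at the start; "wrist_torque": the same for the moment, N m; "finger_gap": finger opening in m.
Only numpy, scipy, OpenCV 4.12 (cv2) and the standard library are available. Lean on these libraries where they do the work, as an engineer would, in place of code of your own. Each camera call takes 0.05 s, during which the arm holds its last target. There are 200 camera calls.

## Task

Put the brewing jar's washed fittings away in the kit tray, each the same way up as it is now and resting squarely on the floor of its own tub, not leaning on a wall: the tap in the wide oblong tub, the S-shaped airlock in the narrow trough, the bung with the hole in the round tub, and the six-sided tap nut in the square tub. The solid bung and the large round screw ring belong to other vessels: leave them where they are.

Things in the scene. Friction and masses are not known exactly. Their poses are not given: they have to be found in the camera images.
- tap: White plastic jar tap lying on its side, 111 x 60 x 28 mm, 55 g. Origin: centre of its underside; x from threaded shank to lever, z up. Axis of shank and barrel: y = +6 mm, z = 14. Along x: shank 20 mm thick (-55 to -25), flange 28 (-28 to -19), bare barrel 22 thick (-19 to +9, grip here across y), cross housing 28 thick (+9 to +38) with spout to -y, lever at its +y end to +x.
- airlock: Milky plastic S-shaped airlock with two bubbles, lying flat, 102 x 40 x 18 mm, 30 g. Origin: centre of its underside; x from the brown rubber grommet on the stem to the S part, z up. Grommet 18 mm thick (x = -51 to -38 mm); bare stem 8 mm thick, axis at y = 0, z = 9 (x = -38 to -5, grip here across y); S part x = 0 to +51, y = -20 to +20.
- bored_bung: Cream rubber bung with a dark 11 mm hole down its middle, standing on its narrow end: 30 mm across at the bottom, 38 mm at the top, 32 mm high. Origin: centre of its underside; z up along its axis. About 35 g.
- hex_nut: White plastic six-sided nut of the tap, lying flat: 42 mm across flats, 48 mm across corners, 22 mm opening, 13 mm high. Origin: centre of its underside; z up; its flats face +x, -x and every 60 degrees from there. About 20 g.
- solid_bung: Look-alike, to be left: cream rubber bung of the same size as the other one (30 mm bottom, 38 mm top, 32 mm high) but without a hole. Origin: centre of its underside; z up.
- round_ring: Look-alike, to be left: large round white screw ring with fine ribs, 54 mm outside, 44 mm opening, 13 mm high, lying flat. Origin: centre of its underside; z up.
- oblong_tub: Wide oblong grey plastic open tub, fixed, for the tap: outside 98 mm along its x and 142 mm along its y, 26 mm high, walls and floor 3 mm thick (inside 92 x 136 mm). Stands in a shallow steel tray (rim 18 mm high) with three other tubs, two by two, their places changing. Origin: centre of its underside, 3 mm above the worktop; z up.
- narrow_trough: Long narrow grey plastic open trough, fixed, for the airlock: outside 64 mm along its x and 152 mm along its y, 26 mm high, walls and floor 3 mm thick (inside 58 x 146 mm). Stands in a shallow steel tray (rim 18 mm high) with three other tubs, two by two, their places changing. Origin: centre of its underside, 3 mm above the worktop; z up.
- round_tub: Round grey plastic open tub, fixed, for the bung with the hole: 98 mm outside, 26 mm high, wall and floor 3 mm thick (inside 92 mm). Stands in a shallow steel tray (rim 18 mm high) with three other tubs, two by two, their places changing. Origin: centre of its underside, 3 mm above the worktop; z up.
- square_tub: Square grey plastic open tub, fixed, for the nut: outside 98 x 98 mm, 26 mm high, walls and floor 3 mm thick (inside 92 x 92 mm). Stands in a shallow steel tray (rim 18 mm high) with three other tubs, two by two, their places changing. Origin: centre of its underside, 3 mm above the worktop; z up.

How it is judged:
At the end, for the whole second after the job is handed in: Tap in the oblong tub, airlock in the trough, bored bung in the round tub, nut in the square tub: each origin within the walls and under 7 mm above the tub's floor, tilted under 10 degrees, released, at rest. Solid bung and round ring within 15 mm of their starts (x of tap in the frame of oblong_tub between -0.046 and 0.046 m and y of tap in the frame of oblong_tub between -0.068 and 0.068 m and z of tap in the frame of oblong_tub between -0.002 and 0.01 m and angle between each of tap, airlock, bored_bung, hex_nut's own z axis and vertical below 0.18 rad and linear speed of each of tap, airlock, bored_bung, hex_nut below 0.02 m/s and angular speed of each of tap, airlock, bored_bung, hex_nut below 0.3 rad/s and x of airlock in the frame of narrow_trough between -0.029 and 0.029 m and y of airlock in the frame of narrow_trough between -0.073 and 0.073 m and z of airlock in the frame of narrow_trough between -0.002 and 0.01 m and x of bored_bung in the frame of round_tub between -0.046 and 0.046 m and y of bored_bung in the frame of round_tub between -0.046 and 0.046 m and z of bored_bung in the frame of round_tub between -0.002 and 0.01 m and x of hex_nut in the frame of square_tub between -0.046 and 0.046 m and y of hex_nut in the frame of square_tub between -0.046 and 0.046 m and z of hex_nut in the frame of square_tub between -0.002 and 0.01 m and distance of each of solid_bung, round_ring from where it was at the start of the episode below 0.015 m); the robot touches nothing.
It fails at once if the solid bung was moved more than 25 mm (distance of solid_bung from where it was at the start of the episode above 0.025 m).
It fails at once if the round screw ring was moved more than 25 mm (distance of round_ring from where it was at the start of the episode above 0.025 m).
It also fails if it takes over 104 s, if anything falls off the work surface, if the arm or the gripper's body presses on something with over 40 N, if the wrist force passes 120 N, or if a joint passes its speed limit or range.

## Working session

There is one attempt and no reset: what is moved stays moved. The work goes in short steps, Python scripts to look and compute and a shell command to move; the robot and the scene stay as the last step left them, time stands still between calls to the robot, and variables do not carry over. Pictures are saved under pics/ and viewed, about 12 in all and at most 16, crops included, and the job is handed in when it is done.

```bash
mkdir -p pics
cat > h.py <<'E'
from plant import *
import numpy as np, cv2
from scipy.spatial.transform import Rotation as R
def shot(cam,fn=None):
    ci=camera_info(cam); im=grab_frame(cam)
    if fn: cv2.imwrite('pics/'+fn,im[:,:,::-1])
    return im,ci
def ray(ci,uv,z):
    Rm=R.from_rotvec(np.ravel(ci['rvec'])).as_matrix(); t=np.ravel(ci['tvec'])
    c=-Rm.T@t; d=Rm.T@np.array([(uv[0]-ci['cx'])/ci['fx'],(uv[1]-ci['cy'])/ci['fy'],1])
    return c+d*(z-c[2])/d[2]
def proj(ci,p):
    Rm=R.from_rotvec(np.ravel(ci['rvec'])).as_matrix(); q=Rm@np.array(p)+np.ravel(ci['tvec'])
    return [ci['fx']*q[0]/q[2]+ci['cx'],ci['fy']*q[1]/q[2]+ci['cy']]
def go(p,yaw=None):
    "tool-frame shift to world TCP p; yaw = world angle of jaw axis (mod 180), returns az deg"
    s=sense(); M=R.from_quat(s['tool_rot']).as_matrix()
    d=M.T@(np.array(p)-s['ee_pos']); x=M[:,0]; cur=np.degrees(np.arctan2(x[1],x[0]))
    a=None
    if yaw is not None: a=-((yaw-cur+90)%180-90)
    print('shift',np.round(d,4),'az',a,'curyaw',round(cur,1),'tcp',np.round(s['ee_pos'],4),'zaxis',np.round(M[:,2],3),'t',s['clock'])
E
python3 - <<'E'
from h import *
s=sense(); print(s['clock'],s['ee_pos'],R.from_quat(s['tool_rot']).as_matrix().round(2).tolist())
N=['tap','airlock','bored_bung','hex_nut','solid_bung','round_ring','oblong_tub','narrow_trough','round_tub','square_tub']
Z=[.0,.0,0,0,0,0,.003,.003,.003,.003]
for c in['top','side']:
    im,ci=shot(c,c+'0.png')
    for n,z in zip(N,Z):
        r=place_of(c,n)
        print(c,n,[(round(q['conf'],2),np.round(q['centre']).tolist(),ray(ci,q['centre'],z)[:2].round(3).tolist()) for q in r[:2]])
E
```

```text
0.0 [ 0.21164866 -0.58757095  0.24443995] [[0.34, -0.94, -0.0], [-0.94, -0.34, 0.0], [-0.0, 0.0, -1.0]]
top tap [(0.82, [296.0, 171.0], [0.607, -0.099])]
top airlock [(0.68, [403.0, 164.0], [0.624, -0.356]), (0.18, [175.0, 221.0], [0.489, 0.191])]
top bored_bung [(0.74, [404.0, 232.0], [0.46, -0.349])]
top hex_nut [(0.59, [350.0, 234.0], [0.457, -0.223]), (0.24, [401.0, 169.0], [0.61, -0.351])]
top solid_bung [(0.58, [288.0, 232.0], [0.463, -0.076])]
top round_ring []
top oblong_tub [(0.65, [113.0, 210.0], [0.517, 0.338])]
top narrow_trough [(0.73, [186.0, 174.0], [0.602, 0.166])]
top round_tub [(0.83, [119.0, 167.0], [0.62, 0.326])]
top square_tub [(0.82, [176.0, 220.0], [0.491, 0.187])]
side tap [(0.92, [273.0, 243.0], [0.598, -0.103]), (0.4, [215.0, 240.0], [0.472, -0.081])]
side airlock [(0.8, [303.0, 335.0], [0.612, -0.359])]
side bored_bung [(0.74, [209.0, 337.0], [0.462, -0.351])]
side hex_nut [(0.64, [207.0, 285.0], [0.457, -0.228])]
side solid_bung [(0.57, [211.0, 241.0], [0.464, -0.085])]
side round_ring [(0.82, [285.0, 279.0], [0.604, -0.224]), (0.74, [264.0, 162.0], [0.626, 0.33])]
side oblong_tub [(0.66, [231.0, 160.0], [0.523, 0.344])]
side narrow_trough [(0.58, [260.0, 186.0], [0.598, 0.164])]
side round_tub [(0.91, [265.0, 160.0], [0.631, 0.338])]
side square_tub [(0.85, [220.0, 187.0], [0.487, 0.164]), (0.2, [211.0, 241.0], [0.463, -0.09])]
```

View pics/top0.png

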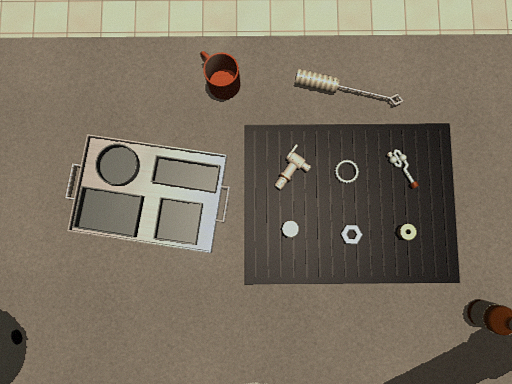

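View pics/side0.png

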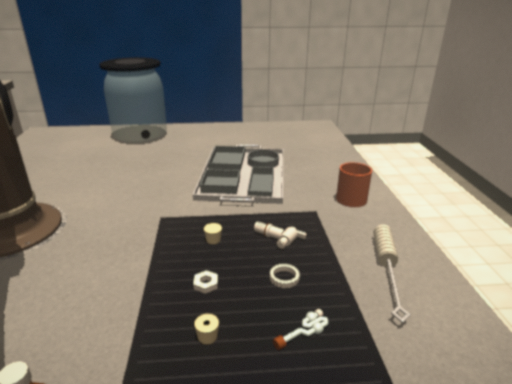

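The top view shows the tap at (293,168), ring at (347,171), airlock at (403,168), solid bung at (290,229), nut at (351,234) and bored bung at (408,232). The tubs are round (118,165), trough (186,174), oblong (110,211) and square (179,221). The side view agrees.

Run:
```python
from h import *
go([.46,-.35,.245],None)
im=cv2.imread('pics/top0.png'); c=cv2.resize(im[125:260,60:240],None,fx=4.4,fy=4.4,interpolation=cv2.INTER_CUBIC); cv2.imwrite('pics/tray.png',c)
```

```text
shift [-1.398e-01 -3.141e-01  3.000e-04] az None curyaw -70.2 tcp [ 0.2118 -0.588   0.2453] zaxis [ 0. -0. -1.] t 1.1
```

View pics/tray.png

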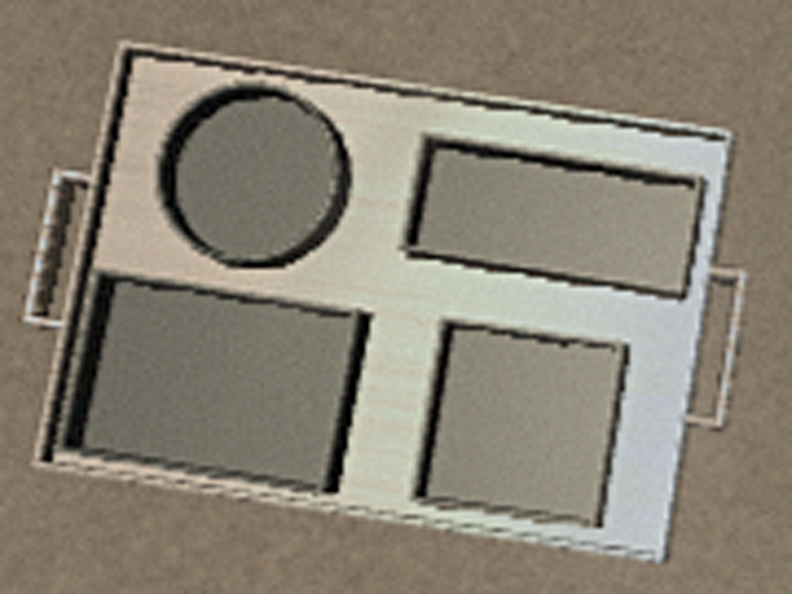

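The tray crop shows the tub rims. The round tub is centred at (255,176). Rim corners are trough (428,135)-(685,298), oblong (100,272)-(333,492) and square (447,320)-(602,525).

```bash
python3 - <<'E'
from h import *
ci=camera_info('top')
D=dict(trough=[(428,135),(704,180),(685,298),(407,250)],oblong=[(100,272),(368,315),(333,492),(63,450)],square=[(447,320),(627,345),(602,525),(418,495)],round=[(160,176),(255,83),(350,176),(255,268)])
for n,q in D.items():
    P=np.array([ray(ci,(u/4.4+60-.4,v/4.4+125-.4),.029)[:2] for u,v in q]); e=P[1]-P[0]
    print(n,P.mean(0).round(4),'len',np.linalg.norm(np.roll(P,-1,0)-P,axis=1).round(3),'long axis deg',np.degrees(np.arctan2(e[1],e[0])).round(1))
E
python3 -m pendant '0 0 0 -0.024 -0.053 0 0.0854; 0 0 0 -0.024 -0.053 0 0.0854; 0 0 0 -0.024 -0.053 0 0.0854; 0 0 0 -0.024 -0.053 0 0.0854; 0 0 0 -0.024 -0.053 0 0.0854; 0 0 0 -0.02 -0.05 0 0.0854; 0 0 0 0 0 0 0.0854' 40
python3 - <<'E'
from h import *
im,ci=shot('wrist','w1.png'); go([.46,-.35,.245])
for n in['bored_bung','hex_nut','airlock','tap','solid_bung','round_ring']:
    print(n,[(round(q['conf'],2),np.round(q['centre']).tolist(),ray(ci,q['centre'],0)[:2].round(4).tolist()) for q in place_of('wrist',n)[:2]])
E
```

```text
trough [0.5986 0.1612] len [0.149 0.064 0.149 0.062] long axis deg -99.8
oblong [0.5119 0.338 ] len [0.144 0.094 0.143 0.095] long axis deg -99.5
square [0.4903 0.1765] len [0.096 0.094 0.097 0.092] long axis deg -98.3
round [0.6213 0.3212] len [0.07  0.073 0.069 0.072] long axis deg -44.3
clock: 1.98
ee_pos: [0.4681, -0.3437, 0.2453]
tool_rot: [0.817, -0.576, 0.001, 0.0]
wrist_force: [-0.5, -0.2, -0.4]
finger_gap: 0.0854
shift [0.0017 0.007  0.0002] az None curyaw -70.6 tcp [ 0.466  -0.346   0.2451] zaxis [ 0.    -0.003 -1.   ] t 2.025
bored_bung [(0.91, [255.0, 175.0], [0.4598, -0.3502])]
hex_nut [(0.65, [161.0, 144.0], [0.4573, -0.227])]
airlock [(0.95, [302.0, 56.0], [0.6086, -0.3535])]
tap []
solid_bung [(0.71, [43.0, 92.0], [0.4698, -0.0801])]
round_ring [(0.56, [303.0, 56.0], [0.6095, -0.3548])]
```

View pics/w1.png

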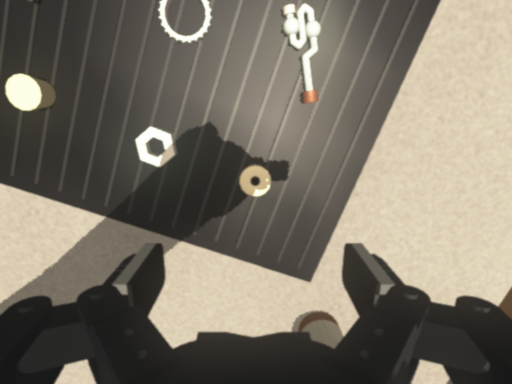

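The wrist view shows the bored bung at (255,180), nut at (155,146) and airlock at (305,50), all agreeing with the earlier fixes. I'll pick up the bored bung.

```bash
python3 -m pendant '0 0 0 0.0015 0.0065 0.06 0.0854; 0 0 0 0 0 0.06 0.0854; 0 0 0 0 0 0.045 0.0854; 0 0 0 0 0 0 0.0854'
python3 - <<'E'
from h import *
go([.4598,-.3502,.018])
E
```

```text
clock: 2.82
ee_pos: [0.456, -0.3589, 0.0784]
tool_rot: [0.812, -0.583, 0.004, 0.002]
wrist_force: [-0.3, 0.4, 0.4]
finger_gap: 0.0853
shift [-0.0075 -0.0064  0.0603] az None curyaw -71.4 tcp [ 0.456  -0.3589  0.0784] zaxis [ 0.003 -0.008 -1.   ] t 2.825
```

```bash
python3 -m pendant '0 0 0 -0.0075 -0.0065 0.03 0.0854; 0 0 0 0 0 0.029 0.0854; 0 0 0 0 0 0 0.0854'
python3 - <<'E'
from h import *
go([.4598,-.3502,.018])
E
```

```text
clock: 3.2
ee_pos: [0.4624, -0.3542, 0.0243]
tool_rot: [0.811, -0.585, 0.008, 0.003]
wrist_force: [-0.6, -0.1, -0.1]
finger_gap: 0.0852
shift [-0.0047  0.0013  0.0062] az None curyaw -71.6 tcp [ 0.4624 -0.3542  0.0243] zaxis [ 0.009 -0.013 -1.   ] t 3.2
```

```bash
cat >> h.py <<'E'
def go(p,yaw=None):
    s=sense(); Q=R.from_quat(s['tool_rot']); M=Q.as_matrix(); x=M[:,0]; cur=np.degrees(np.arctan2(x[1],x[0]))
    if yaw is None: yaw=cur
    yaw=cur+(yaw-cur+90)%180-90; c,n=np.cos(np.radians(yaw)),np.sin(np.radians(yaw))
    T=np.array([[c,n,0],[n,-c,0],[0,0,-1]])  # columns x,y,z
    rv=(Q.inv()*R.from_matrix(T)).as_rotvec(degrees=True)
    print('shift now',np.round(M.T@(np.array(p)-s['ee_pos']),4),'shift levelled',np.round(T.T@(np.array(p)-s['ee_pos']),4),'turn',rv.round(1),'curyaw',round(cur,1),'tcp',np.round(s['ee_pos'],4),'gap',round(s['finger_gap'],4),'q7',round(s['joint_positions'][6],2),'F',np.round(s['wrist_force'],1),'t',round(s['clock'],2))
E
python3 -m pendant '0 0 0 -0.0045 0.001 0.006 0.0854; 0 0 0 0 0 0 0.03; 0 0 0 0 0 0 0.03; 0 0 0 0 0 0 0.03; 0 0 0 0 0 0 0.03' 40
python3 - <<'E'
from h import *
go([.4598,-.3502,.14])
E
```

```text
clock: 3.82
ee_pos: [0.4626, -0.3527, 0.0242]
tool_rot: [0.811, -0.585, 0.012, 0.003]
wrist_force: [0.4, 0.0, -0.1]
finger_gap: 0.0343
shift now [-0.0007  0.0008 -0.1159] shift levelled [-0.0033  0.0019 -0.1158] turn [-0.6 -1.3  0. ] curyaw -71.7 tcp [ 0.4626 -0.3527  0.0242] gap 0.0343 q7 -0.79 F [ 0.4  0.  -0.1] t 3.83
```

```bash
python3 -m pendant '0 0 0 0 0 0 0.025; -0.6 -1.3 0 0 0 -0.05 0.025; 0 0 0 0 0 -0.06 0.025; 0 0 0 0 0 -0.02 0.025' 40
python3 - <<'E'
from h import *
im,ci=shot('wrist','w2.png'); go([.6213,.3212,.14],-9.5); go([.6213,.3212,.14],80.5)
E
```

```text
clock: 4.32
ee_pos: [0.4607, -0.3509, 0.155]
tool_rot: [0.811, -0.585, -0.004, -0.0]
wrist_force: [0.8, 0.7, -0.9]
finger_gap: 0.0346
shift now [-0.5876 -0.3639  0.018 ] shift levelled [ 0.047  -0.6896  0.0163] turn [  0.    0.4 -62.1] curyaw -71.6 tcp [ 0.4611 -0.3512  0.1563] gap 0.0347 q7 -0.75 F [ 0.8 -0.1  1.8] t 4.38
shift now [-0.5876 -0.3639  0.018 ] shift levelled [-0.6896 -0.047   0.0163] turn [ 0.3  0.2 27.9] curyaw -71.6 tcp [ 0.4611 -0.3512  0.1563] gap 0.0347 q7 -0.75 F [ 0.8 -0.1  1.8] t 4.38
```

View pics/w2.png

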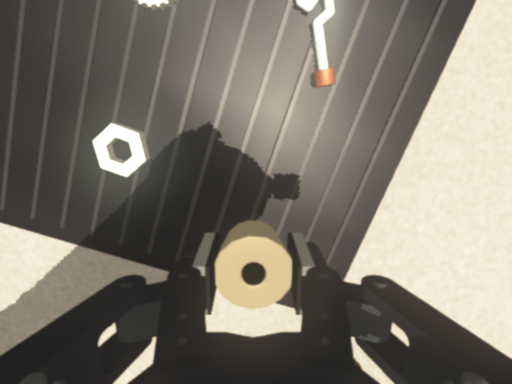

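The bung is held between the pads (top at (253,272)). I'll carry it to the round tub.

```bash
python3 -m pendant '0 0 0 -0.049 -0.03 0 0.025; 0 0 0 -0.049 -0.03 0 0.025; 0 0 0 -0.049 -0.03 0 0.025; 0 0 0 -0.049 -0.03 0 0.025; 0 0 0 -0.049 -0.03 0 0.025; 0 0 0 -0.049 -0.03 0 0.025; 0 0 0 -0.049 -0.03 0 0.025; 0 0 0 -0.049 -0.03 0 0.025; 0 0 0 -0.049 -0.03 0 0.025'
python3 - <<'E'
from h import *
go([.6213,.3212,.14])
E
```

```text
clock: 5.5
ee_pos: [0.5816, 0.1598, 0.1511]
tool_rot: [0.807, -0.59, -0.003, 0.003]
wrist_force: [1.0, -0.9, -0.2]
finger_gap: 0.0343
shift now [-0.1418 -0.0869  0.0108] shift levelled [-0.1418 -0.0868  0.0111] turn [0.5 0.1 0. ] curyaw -72.4 tcp [0.5816 0.1598 0.1511] gap 0.0343 q7 -1.74 F [ 1.  -0.9 -0.2] t 5.5
```

```bash
python3 -m pendant '0.5 0 0 -0.049 -0.03 0 0.025; 0 0 0 -0.049 -0.03 0 0.025;  0 0 0 -0.03 -0.02 0 0.025; 0 0 0 0 0 0 0.025'
python3 - <<'E'
from h import *
go([.6213,.3212,.034]); im,ci=shot('wrist','w3.png'); 
for n in ['round_tub','narrow_trough','square_tub','oblong_tub']: print(n,[(round(q['conf'],2),np.round(q['centre']).tolist(),ray(ci,q['centre'],0.003)[:2].round(4).tolist()) for q in place_of('wrist',n)[:2]])
E
```

```text
clock: 6.0
ee_pos: [0.6168, 0.3168, 0.1459]
tool_rot: [0.809, -0.587, -0.003, 0.0]
wrist_force: [0.4, -0.4, -0.8]
finger_gap: 0.0348
shift now [-0.0022 -0.006   0.1119] shift levelled [-0.0028 -0.0056  0.1119] turn [0.2 0.3 0. ] curyaw -71.9 tcp [0.6168 0.3168 0.1459] gap 0.0348 q7 -1.94 F [ 0.4 -0.4 -0.8] t 6.0
round_tub [(0.82, [250.0, 178.0], [0.6238, 0.3233])]
narrow_trough [(0.78, [398.0, 253.0], [0.596, 0.1593])]
square_tub []
oblong_tub []
```

View pics/w3.png

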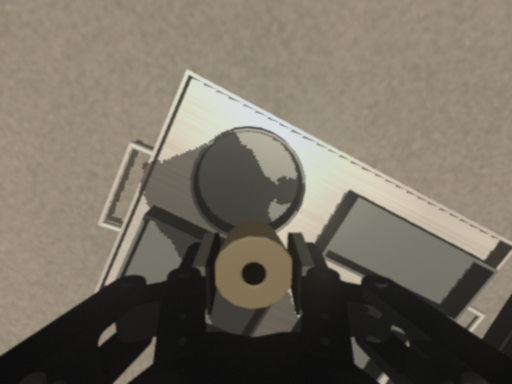

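The round tub shows at (248,180), about 2 mm from the top-camera fix. I'll lower the bung.

```bash
python3 -m pendant '0.2 0.3 0 -0.003 -0.007 0.055 0.025; 0 0 0 0 0 0.04 0.025; 0 0 0 0 0 0 0.025'
python3 - <<'E'
from h import *
go([.622,.322,.033])
E
```

```text
clock: 6.62
ee_pos: [0.6269, 0.3109, 0.0528]
tool_rot: [0.805, -0.593, 0.003, -0.0]
wrist_force: [-0.2, -1.5, 0.2]
finger_gap: 0.0346
shift now [-0.0121  0.0015  0.0197] shift levelled [-0.012   0.0014  0.0198] turn [-0.3 -0.3  0. ] curyaw -72.7 tcp [0.6269 0.3109 0.0528] gap 0.0346 q7 -1.97 F [-0.2 -1.5  0.2] t 6.62
```

```bash
python3 -m pendant '-0.3 -0.3 0 -0.011 0.0015 0.01 0.025; 0 0 0 0 0 0.007 0.025; 0 0 0 0 0 0 0.025'
python3 - <<'E'
from h import *
go([.622,.322,.033])
E
```

```text
clock: 7.0
ee_pos: [0.6243, 0.3217, 0.0394]
tool_rot: [0.805, -0.593, 0.001, -0.002]
wrist_force: [-0.1, -0.3, -0.1]
finger_gap: 0.0348
shift now [-0.001   0.0022  0.0064] shift levelled [-0.001   0.0021  0.0064] turn [-0.3  0.1 -0. ] curyaw -72.8 tcp [0.6243 0.3217 0.0394] gap 0.0348 q7 -1.98 F [-0.1 -0.3 -0.1] t 7.0
```

```bash
python3 -m pendant '-0.3 0 0 0 0.001 0.005 0.025; 0 0 0 0 0 0.004 0.025; 0 0 0 0 0 0.002 0.025; 0 0 0 0 0 0 0.025'
python3 - <<'E'
from h import *
go([.622,.322,.033])
E
```

```text
clock: 7.5
ee_pos: [0.6244, 0.322, 0.0302]
tool_rot: [0.805, -0.593, -0.0, -0.001]
wrist_force: [-1.4, -0.8, 2.0]
finger_gap: 0.0345
shift now [-0.0007  0.0023 -0.0028] shift levelled [-0.0007  0.0023 -0.0028] turn [-0.1  0.1 -0. ] curyaw -72.8 tcp [0.6244 0.322  0.0302] gap 0.0345 q7 -1.99 F [-1.4 -0.8  2. ] t 7.5
```

```bash
python3 -m pendant '0 0 0 0 0 0 0.05; 0 0 0 0 0 0 0.05; 0 0 0 0 0 0 0.05; 0 0 0 0 0 -0.03 0.05; 0 0 0 0 0 -0.06 0.05; 0 0 0 0 0 -0.06 0.05; 0 0 0 0 0 -0.04 0.0854'
python3 - <<'E'
from h import *
go([.457,-.227,.24],-9.5); im,ci=shot('wrist','w4.png')
for n in ['bored_bung','round_tub','oblong_tub']: print(n,[(round(q['conf'],2),np.round(q['centre']).tolist(),ray(ci,q['centre'],0.006)[:2].round(4).tolist()) for q in place_of('wrist',n)[:2]])
E
```

```text
clock: 8.38
ee_pos: [0.6223, 0.3202, 0.2199]
tool_rot: [0.805, -0.593, -0.002, 0.003]
wrist_force: [0.1, -0.2, -0.1]
finger_gap: 0.0664
shift now [ 0.4737  0.3201 -0.0181] shift levelled [-0.0727  0.567  -0.0201] turn [  0.3   0.3 -63.3] curyaw -72.8 tcp [0.6223 0.3202 0.2199] gap 0.0664 q7 -1.94 F [ 0.1 -0.2 -0.1] t 8.38
bored_bung [(0.65, [250.0, 168.0], [0.6246, 0.3246])]
round_tub [(0.76, [250.0, 170.0], [0.622, 0.3238])]
oblong_tub [(0.64, [212.0, 246.0], [0.5158, 0.3407])]
```

View pics/w4.png

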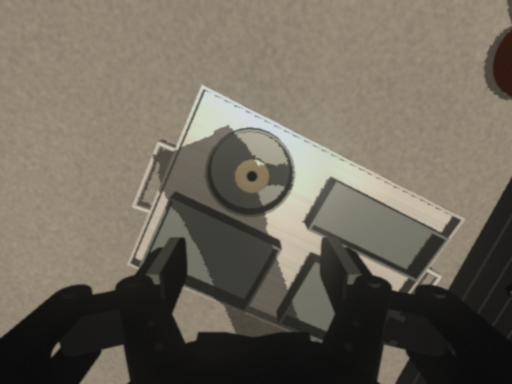

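The bored bung stands upright in the centre of the round tub (252,176). Next is the nut.

```bash
python3 -m pendant '0.3 0.3 0 0.05 0.035 0 0.0854; 0 0 0 0.05 0.035 0 0.0854; 0 0 0 0.05 0.035 0 0.0854; 0 0 0 0.05 0.035 0 0.0854; 0 0 0 0.05 0.035 0 0.0854; 0 0 0 0.05 0.035 0 0.0854; 0 0 0 0.05 0.035 0 0.0854; 0 0 0 0.05 0.035 0 0.0854;0 0 0 0.05 0.035 0 0.0854'
python3 - <<'E'
from h import *
go([.457,-.227,.15])
E
```

```text
clock: 9.7
ee_pos: [0.4446, -0.2096, 0.2069]
tool_rot: [0.807, -0.59, -0.008, 0.009]
wrist_force: [0.7, -0.1, -0.2]
finger_gap: 0.0856
shift now [ 0.0205 -0.0079  0.0567] shift levelled [ 0.0204 -0.0065  0.0569] turn [1.4 0.1 0. ] curyaw -72.3 tcp [ 0.4446 -0.2096  0.2069] gap 0.0856 q7 -0.97 F [ 0.7 -0.1 -0.2] t 9.7
```

```bash
python3 -m pendant '1.4 0 0 0.02 -0.0065 0.05 0.0854; 0 0 0 0 0 0 0.0854'
python3 - <<'E'
from h import *
go([.457,-.227,.15]); im,ci=shot('wrist')
p=[(round(q['conf'],2),np.round(q['centre']).tolist(),ray(ci,q['centre'],0.0)[:3].round(4)) for q in place_of('wrist','hex_nut')[:2]]; print(p)
# segment nut: bright blob near centre
g=cv2.cvtColor(im,cv2.COLOR_RGB2GRAY); u,v=p[0][1]
for th in (130,150,170):
    _,b=cv2.threshold(g,th,255,0)
    cs,_=cv2.findContours(b,cv2.RETR_EXTERNAL,2)
    c=[k for k in cs if cv2.pointPolygonTest(cv2.convexHull(k),(u,v),False)>=0]
    if not c: continue
    h=cv2.convexHull(max(c,key=cv2.contourArea)); a=cv2.approxPolyDP(h,4,True)[:,0]
    P=np.array([ray(ci,q,.011)[:2] for q in a]); (m,r)=cv2.minEnclosingCircle((P*1000).astype('f4'))
    e=np.roll(P,-1,0)-P; print(th,len(a),np.round(m),r,np.linalg.norm(e,axis=1).round(3),'normals mod60',(np.degrees(np.arctan2(e[:,1],e[:,0]))+90)%60)
cv2.imwrite('pics/w5.png',im[:,:,::-1])
E
```

```text
clock: 9.95
ee_pos: [0.4517, -0.2325, 0.1536]
tool_rot: [0.805, -0.594, -0.002, 0.001]
wrist_force: [-0.1, 1.1, 0.1]
finger_gap: 0.0855
shift now [-0.0036 -0.0067  0.0036] shift levelled [-0.0037 -0.0067  0.0036] turn [0.2 0.2 0. ] curyaw -72.9 tcp [ 0.4517 -0.2325  0.1536] gap 0.0855 q7 -0.94 F [-0.1  1.1  0.1] t 9.95
[(0.78, [244.0, 178.0], array([ 0.4541, -0.2226,  0.    ]))]
130 9 [ 529. -255.] 104.92491912841797 [0.158 0.069 0.024 0.058 0.052 0.047 0.025 0.095 0.028] normals mod60 [30.02182413 29.56476123  0.11609049  3.59084268 54.96315038 26.09484422
 49.51785795 17.05347104  5.62094451]
150 7 [ 525. -241.] 95.78334045410156 [0.141 0.053 0.023 0.065 0.106 0.068 0.023] normals mod60 [30.0987497  52.76928242 59.41397691  0.83457598 30.1221489  17.05347104
  3.22325602]
170 6 [ 455. -225.] 24.290714263916016 [0.027 0.023 0.024 0.026 0.021 0.022] normals mod60 [59.19454562 52.60822046 58.67645765 52.30898614 55.62038733 58.59804897]
```

View pics/w5.png

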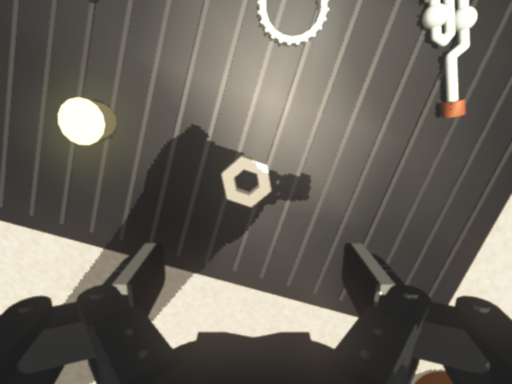

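The nut is at (246,181) and its flat normals lie at about -64° (mod 60). I'll descend with the jaws turned to match.

```bash
python3 - <<'E'
from h import *
go([.4546,-.2243,.017],-64)
E
python3 -m pendant '0 0 -9 0 0 0.02 0.0854; 0 0 0 0 0 0.045 0.0854; 0 0 0 0 0 0.02 0.0854;0 0 0 0 0 0 0.07'
python3 - <<'E'
from h import *
go([.4546,-.2243,.017],-64)
E
```

```text
shift now [-0.0071 -0.0022  0.1403] shift levelled [-0.0065 -0.0033  0.1403] turn [-0.  -0.1 -8.7] curyaw -72.7 tcp [ 0.4545 -0.2316  0.1573] gap 0.0854 q7 -0.94 F [-0.7  0.9  1.5] t 10.05
clock: 10.55
ee_pos: [0.4603, -0.2269, 0.0767]
tool_rot: [0.853, -0.522, 0.005, -0.001]
wrist_force: [0.2, 0.1, -0.4]
finger_gap: 0.0707
shift now [-0.0053  0.0042  0.0597] shift levelled [-0.0049  0.0039  0.0597] turn [-0.4 -0.4  1.1] curyaw -62.9 tcp [ 0.4603 -0.2269  0.0767] gap 0.0707 q7 -0.82 F [ 0.2  0.1 -0.4] t 10.55
```

```bash
python3 -m pendant '-0.4 -0.4 1 -0.005 0.004 0.03 0.07; 0 0 0 0 0 0.02 0.07;0 0 0 0 0 0 0.07'
python3 - <<'E'
from h import *
go([.4546,-.2243,.017],-64)
E
```

```text
clock: 10.92
ee_pos: [0.4593, -0.2229, 0.0314]
tool_rot: [0.85, -0.527, 0.003, -0.001]
wrist_force: [0.1, -0.4, 0.6]
finger_gap: 0.0699
shift now [-0.0009  0.005   0.0144] shift levelled [-0.0008  0.0049  0.0144] turn [-0.3 -0.3  0.3] curyaw -63.7 tcp [ 0.4593 -0.2229  0.0314] gap 0.0699 q7 -0.86 F [ 0.1 -0.4  0.6] t 10.93
```

```bash
python3 -m pendant '0 0 0 -0.001 0.005 0.009 0.07; 0 0 0 0 0 0.006 0.07;0 0 0 0 0 0.003 0.035; 0 0 0 0 0 0 0.035;0 0 0 0 0 0 0.035;0 0 0 0 0 0 0.035' 40
python3 - <<'E'
from h import *
go([.4903,.1765,.14],-9)
E
```

```text
clock: 11.68
ee_pos: [0.4568, -0.2248, 0.0164]
tool_rot: [0.85, -0.527, 0.006, -0.001]
wrist_force: [0.2, -0.4, 0.1]
finger_gap: 0.0407
shift now [-0.3436 -0.2093 -0.1249] shift levelled [-0.0297 -0.4016 -0.1236] turn [ -0.2  -0.7 -54.6] curyaw -63.6 tcp [ 0.4568 -0.2248  0.0164] gap 0.0407 q7 -0.86 F [ 0.2 -0.4  0.1] t 11.68
```

```bash
python3 -m pendant '0 0 0 0 0 -0.04 0.035; 0 -0.7 0 0 0 -0.06 0.035; 0 0 0 -0.02 -0.012 -0.03 0.035; 0 0 0 -0.05 -0.03 0 0.035;0 0 0 -0.05 -0.03 0 0.035;0 0 0 -0.05 -0.03 0 0.035;0 0 0 -0.05 -0.03 0 0.035;0 0 0 -0.05 -0.03 0 0.035;0 0 0 -0.05 -0.03 0 0.035;0 0 0 0 0 0 0.035'
python3 - <<'E'
from h import *
go([.4903,.1765,.11],-64); im,ci=shot('wrist','w6.png')
for n in ['hex_nut','square_tub','narrow_trough']: print(n,[(round(q['conf'],2),np.round(q['centre']).tolist(),ray(ci,q['centre'],0.003)[:2].round(4).tolist()) for q in place_of('wrist',n)[:2]])
E
```

```text
clock: 12.92
ee_pos: [0.4881, 0.1581, 0.1551]
tool_rot: [0.849, -0.529, 0.003, -0.007]
wrist_force: [-0.0, 0.1, -0.9]
finger_gap: 0.0407
shift now [-0.0155 -0.0094  0.0453] shift levelled [-0.0156 -0.01    0.0451] turn [-0.8  0.2  0.1] curyaw -63.9 tcp [0.4881 0.1581 0.1551] gap 0.0407 q7 -1.65 F [-0.   0.1 -0.9] t 12.93
hex_nut [(0.59, [253.0, 249.0], [0.4289, 0.1294])]
square_tub [(0.92, [238.0, 178.0], [0.4897, 0.1755])]
narrow_trough [(0.75, [306.0, 77.0], [0.5984, 0.16])]
```

View pics/w6.png

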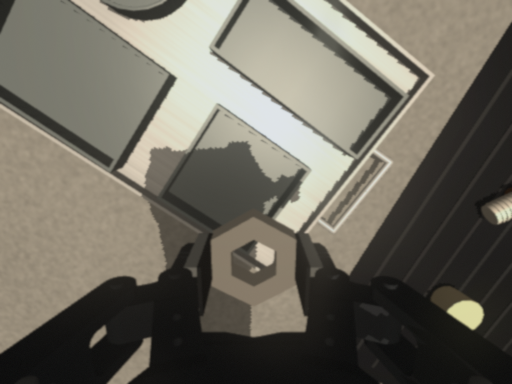

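The nut is held at (253,257) and the square tub is at (237,170), matching the top view. I'll lower it.

```bash
python3 -m pendant '-0.8 0 0 -0.016 -0.01 0.03 0.035; 0 0 0 0 0 0.04 0.035; 0 0 0 0 0 0.02 0.035;0 0 0 0 0 0 0.035'
python3 - <<'E'
from h import *
go([.490,.176,.024],-64)
E
```

```text
clock: 13.62
ee_pos: [0.4931, 0.1619, 0.0634]
tool_rot: [0.843, -0.538, 0.001, 0.002]
wrist_force: [0.6, 0.1, 0.2]
finger_gap: 0.0405
shift now [-0.0142 -0.0031  0.0393] shift levelled [-0.014  -0.0034  0.0394] turn [ 0.1 -0.2 -1.1] curyaw -65.1 tcp [0.4931 0.1619 0.0634] gap 0.0405 q7 -1.74 F [0.6 0.1 0.2] t 13.62
```

```bash
python3 -m pendant '0 0 0 -0.014 -0.003 0 0.035; 0 0 0 0 0 0.02 0.035; 0 0 0 0 0 0.013 0.035;0 0 0 0 0 0 0.035'
python3 - <<'E'
from h import *
go([.490,.176,.024],-64)
E
```

```text
clock: 14.12
ee_pos: [0.4922, 0.1772, 0.0334]
tool_rot: [0.842, -0.54, 0.003, -0.001]
wrist_force: [-0.6, -0.5, 0.3]
finger_gap: 0.0408
shift now [0.0001 0.0026 0.0094] shift levelled [0.0001 0.0025 0.0094] turn [-0.2 -0.2 -1.3] curyaw -65.3 tcp [0.4922 0.1772 0.0334] gap 0.0408 q7 -1.8 F [-0.6 -0.5  0.3] t 14.12
```

```bash
python3 -m pendant '-0.2 -0.2 0 0 0.002 0.006 0.035; 0 0 0 0 0 0.004 0.035; 0 0 0 0 0 0.003 0.035;0 0 0 0 0 0 0.035'
python3 - <<'E'
from h import *
go([.490,.176,.024],-64)
E
```

```text
clock: 14.62
ee_pos: [0.4914, 0.177, 0.0223]
tool_rot: [0.842, -0.54, 0.001, -0.001]
wrist_force: [0.6, -0.2, -0.6]
finger_gap: 0.0408
shift now [ 0.0003  0.0017 -0.0017] shift levelled [ 0.0002  0.0017 -0.0017] turn [-0.2 -0.  -1.3] curyaw -65.3 tcp [0.4914 0.177  0.0223] gap 0.0408 q7 -1.8 F [ 0.6 -0.2 -0.6] t 14.62
```

```bash
python3 -m pendant '0 0 0 0 0 0 0.056; 0 0 0 0 0 0 0.056; 0 0 0 0 0 0 0.056; 0 0 0 0 0 -0.03 0.056; 0 0 0 0 0 -0.06 0.056; 0 0 0 0 0 -0.06 0.056; 0 0 0 0 0 -0.04 0.0854'
python3 - <<'E'
from h import *
go([.60,-.10,.22],-64); im,ci=shot('wrist','w7.png')
for n in ['hex_nut','square_tub','tap']: print(n,[(round(q['conf'],2),np.round(q['centre']).tolist(),ray(ci,q['centre'],0.006)[:2].round(4).tolist()) for q in place_of('wrist',n)[:2]])
E
```

```text
clock: 15.5
ee_pos: [0.4889, 0.1759, 0.2137]
tool_rot: [0.842, -0.54, -0.002, 0.002]
wrist_force: [1.8, 1.5, -0.8]
finger_gap: 0.0724
shift now [ 0.2971  0.0143 -0.0064] shift levelled [ 0.2967  0.0211 -0.0063] turn [ 0.3  0.  -1.3] curyaw -65.3 tcp [0.4889 0.1759 0.2137] gap 0.0724 q7 -1.68 F [ 1.8  1.5 -0.8] t 15.5
hex_nut [(0.64, [253.0, 169.0], [0.4919, 0.177]), (0.31, [432.0, 267.0], [0.4718, -0.0781])]
square_tub [(0.74, [430.0, 266.0], [0.4724, -0.0753]), (0.6, [252.0, 171.0], [0.489, 0.1779])]
tap [(0.82, [502.0, 177.0], [0.6033, -0.0858])]
```

View pics/w7.png

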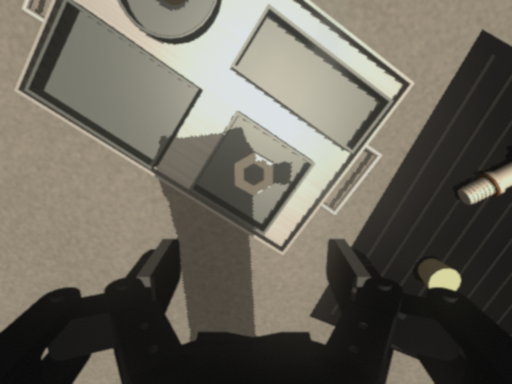

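The nut lies flat in the centre of the square tub at (253,175). Next is the tap.

```bash
python3 -m pendant '0 0 0 0.055 0.003 0 0.0854; 0 0 0 0.055 0.003 0 0.0854; 0 0 0 0.055 0.003 0 0.0854; 0 0 0 0.055 0.003 0 0.0854; 0 0 0 0.055 0.003 0 0.0854; 0 0 0 0.02 0 0.02 0.0854; 0 0 0 0 0 0 0.0854'
python3 - <<'E'
from h import *
go([.60,-.10,.2],-64); im,ci=shot('wrist','w8.png')
for n in ['tap','round_ring','solid_bung']: print(n,[(round(q['conf'],2),np.round(q['centre']).tolist(),ray(ci,q['centre'],0.0)[:2].round(4).tolist()) for q in place_of('wrist',n)[:2]])
E
```

```text
clock: 16.58
ee_pos: [0.5954, -0.1061, 0.1768]
tool_rot: [0.843, -0.538, -0.01, 0.007]
wrist_force: [-0.1, 0.3, -0.4]
finger_gap: 0.0854
shift now [-0.0038 -0.0061 -0.0233] shift levelled [-0.0035 -0.0068 -0.0232] turn [ 1.3  0.5 -1.1] curyaw -65.1 tcp [ 0.5954 -0.1061  0.1768] gap 0.0854 q7 -1.13 F [-0.1  0.3 -0.4] t 16.57
tap [(0.6, [241.0, 162.0], [0.6024, -0.0879])]
round_ring [(0.82, [352.0, 212.0], [0.6025, -0.2187])]
solid_bung [(0.91, [186.0, 264.0], [0.4674, -0.0793])]
```

View pics/w8.png

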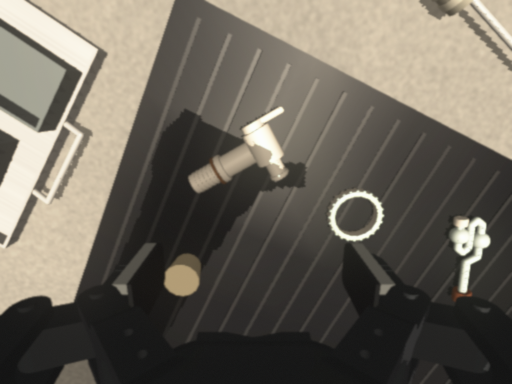

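The tap shows its shank end at (196,184), brown-edged flange at (217,170), housing at (262,147), and lever toward (282,110). The ring is at (356,216).

Run:
```python
from h import *
ci=camera_info('wrist'); im=cv2.imread('pics/w8.png')
cv2.imwrite('pics/w8c.png',cv2.resize(im[95:205,175:305],None,fx=6,fy=5.4,interpolation=cv2.INTER_CUBIC) if 0 else cv2.resize(im[100:200,175:305],None,fx=6,fy=6,interpolation=cv2.INTER_CUBIC))
P=np.array([ray(ci,q,.014)[:2] for q in[(196,184),(217,170),(262,147)]]); print(P.round(4),np.linalg.norm(np.diff(P,axis=0),axis=1))
for a,b in((0,2),(1,2)): e=P[b]-P[a]; print(np.degrees(np.arctan2(e[1],e[0])))
```

```text
[[ 0.5667 -0.0518]
 [ 0.5892 -0.0654]
 [ 0.6291 -0.0962]] [0.02627335 0.05043647]
-35.441807099410795
-37.655578722018184
```

View pics/w8c.png

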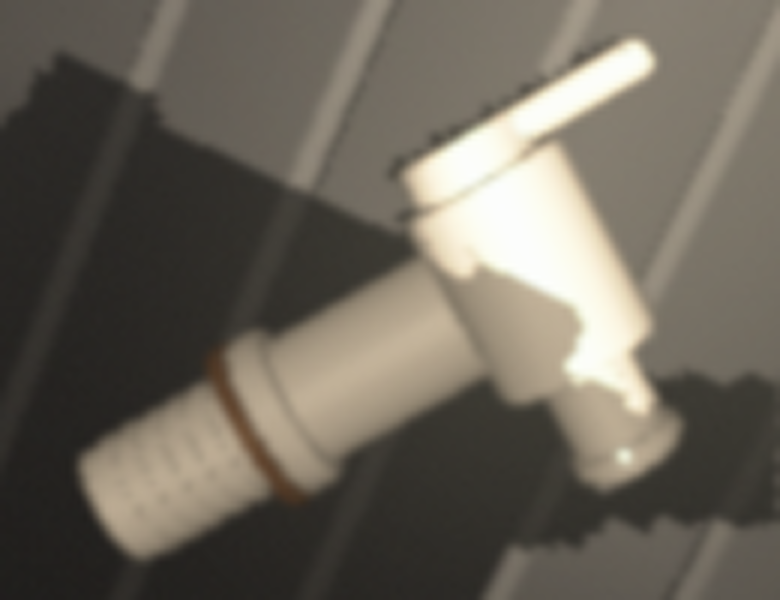

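```bash
python3 - <<'E'
from h import *
ci=camera_info('wrist')
P=np.array([ray(ci,q,.014)[:2] for q in[(193,185.3),(237.5,159.7),(250.8,152)]]); e=P[2]-P[0]; print(P.round(4),np.degrees(np.arctan2(e[1],e[0])))
E
python3 -m pendant '1.3 0.5 -10 0 0 0 0.0854; 0 0 -10.5 0 0 0 0.06; 0 0 -10.5 0 0 0 0.06; 0 0 -10.5 0 0 0 0.06; 0 0 -10.5 0 0 0 0.06; 0 0 -10.5 0 0 0 0.06; 0 0 -10.5 0 0 0 0.06; 0 0 -10.5 0 0 0 0.06; 0 0 -10.5 0 0 0 0.06; 0 0 -10.5 0 0 0 0.06'
python3 - <<'E'
from h import *
go([.603,-.078,.15],54)
E
```

```text
[[ 0.5641 -0.0496]
 [ 0.6075 -0.0797]
 [ 0.62   -0.0884]] -34.802919245798414
clock: 18.02
ee_pos: [0.5987, -0.0842, 0.1915]
tool_rot: [0.932, 0.361, 0.009, 0.003]
wrist_force: [0.6, -0.7, -0.3]
finger_gap: 0.06
shift now [ 0.0067 -0.0022  0.0416] shift levelled [ 0.0076 -0.0002  0.0415] turn [  0.8  -0.8 -11.6] curyaw 42.4 tcp [ 0.5987 -0.0842  0.1915] gap 0.06 q7 0.53 F [ 0.6 -0.7 -0.3] t 18.02
```

```bash
python3 -m pendant '0.8 -0.8 -10 0 0 0 0.06; 0 0 -2 0.01 -0.003 0.05 0.06; 0 0 0 0 0 0.02 0.06; 0 0 0 0 0 0 0.06'
python3 - <<'E'
from h import *
go([.606,-.079,.13],54.5); im,ci=shot('wrist','w9.png'); np.save('ci9.npy',ci,allow_pickle=True)
im=im[:,:,::-1]; cv2.imwrite('pics/w9c.png',cv2.resize(im[100:290,140:380],None,fx=3.3,fy=3.1 if 0 else 3.15,interpolation=cv2.INTER_CUBIC) if 0 else cv2.resize(im[100:290,140:380],None,fx=3,fy=3,interpolation=cv2.INTER_CUBIC))
E
```

```text
clock: 18.52
ee_pos: [0.604, -0.0696, 0.125]
tool_rot: [0.886, 0.464, 0.002, 0.002]
wrist_force: [0.1, -0.6, -0.1]
finger_gap: 0.0597
shift now [-0.0065  0.007  -0.005 ] shift levelled [-0.0065  0.0071 -0.005 ] turn [ 0.3 -0.1  0.7] curyaw 55.2 tcp [ 0.604  -0.0696  0.125 ] gap 0.0597 q7 0.65 F [ 0.1 -0.6 -0.1] t 18.52
```

View pics/w9c.png

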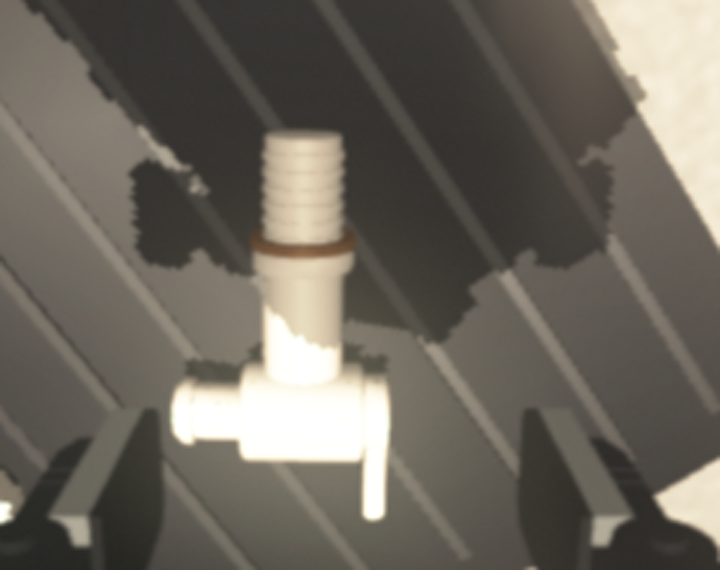

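The tap axis is vertical in the crop, in line with the jaws. The barrel midpoint is at crop (303,325), which is pixel (241,208).

Run:
```python
from h import *
ci=np.load('ci9.npy',allow_pickle=True).item()
g=lambda u,v:(u/3+140,v/3+100)
for q in[(303,135),(303,325),(303,420)]: print(ray(ci,g(*q),.014)[:2].round(4))
p=ray(ci,g(303,325),.014); go([p[0],p[1],.020],55)
```

```text
[ 0.5654 -0.0536]
[ 0.6086 -0.0844]
[ 0.6322 -0.1012]
shift now [-0.0102  0.0112  0.1059] shift levelled [-0.0099  0.012   0.1058] turn [ 0.4 -0.2  0.2] curyaw 55.2 tcp [ 0.6044 -0.0695  0.1258] gap 0.0602 q7 0.65 F [-0.3 -0.1  0.2] t 18.57
```

```bash
python3 -m pendant '0.4 -0.2 0.2 -0.0095 0.0105 0.03 0.055; 0 0 0 0 0 0.03 0.055; 0 0 0 0 0 0 0.055'
python3 - <<'E'
from h import *
go([.6072,-.083,.018],55)
E
```

```text
clock: 18.95
ee_pos: [0.6115, -0.0842, 0.0708]
tool_rot: [0.887, 0.461, 0.003, 0.003]
wrist_force: [-0.3, 0.7, 1.0]
finger_gap: 0.0548
shift now [-0.0016 -0.0046  0.0527] shift levelled [-0.0015 -0.0042  0.0528] turn [ 0.4 -0.1 -0.1] curyaw 54.9 tcp [ 0.6115 -0.0842  0.0708] gap 0.0548 q7 0.63 F [-0.3  0.7  1. ] t 18.95
```

```bash
python3 -m pendant '0.4 0 0 -0.0015 -0.004 0.018 0.055; 0 0 0 0 0 0.015 0.055; 0 0 0 0 0 0 0.055'
python3 - <<'E'
from h import *
go([.6072,-.083,.018],55)
E
```

```text
clock: 19.32
ee_pos: [0.6094, -0.0833, 0.0396]
tool_rot: [0.888, 0.461, 0.003, 0.001]
wrist_force: [0.2, 1.4, 0.2]
finger_gap: 0.0554
shift now [-0.0011 -0.002   0.0216] shift levelled [-0.001  -0.0019  0.0216] turn [ 0.3 -0.2 -0.1] curyaw 54.9 tcp [ 0.6094 -0.0833  0.0396] gap 0.0554 q7 0.61 F [0.2 1.4 0.2] t 19.32
```

```bash
python3 -m pendant '0.3 -0.2 0 -0.001 -0.002 0.012 0.055; 0 0 0 0 0 0.009 0.055; 0 0 0 0 0 0.001 0.055;0 0 0 0 0 0 0.015; 0 0 0 0 0 0 0.015; 0 0 0 0 0 0 0.015; 0 0 0 0 0 0 0.015' 40
python3 - <<'E'
from h import *
go([.6072,-.083,.018],55)
E
```

```text
clock: 20.2
ee_pos: [0.6079, -0.0827, 0.0172]
tool_rot: [0.888, 0.461, 0.001, -0.0]
wrist_force: [-0.2, -0.0, -1.6]
finger_gap: 0.0207
shift now [-0.0006 -0.0004 -0.0008] shift levelled [-0.0006 -0.0004 -0.0008] turn [ 0.  -0.1 -0.1] curyaw 54.9 tcp [ 0.6079 -0.0827  0.0172] gap 0.0207 q7 0.59 F [-0.2 -0.  -1.6] t 20.2
```

```bash
python3 -m pendant '0 0 0 0 0 -0.04 0.015; 0 0 0 0 0 -0.06 0.015; 0 0 0 0 0 -0.05 0.015; 0 0 10 0 0 0 0.015; 0 0 10.5 0 0 0 0.015; 0 0 10.5 0 0 0 0.015; 0 0 10.5 0 0 0 0.015; 0 0 10.5 0 0 0 0.015; 0 0 10.5 0 0 0 0.015'
python3 - <<'E'
from h import *
go([.52,.3425,.14],-9.5)
E
```

```text
clock: 21.32
ee_pos: [0.6073, -0.0829, 0.1728]
tool_rot: [0.997, -0.079, 0.001, -0.001]
wrist_force: [0.3, -0.1, -0.7]
finger_gap: 0.0206
shift now [-0.1535 -0.4061  0.0333] shift levelled [-0.1563 -0.4051  0.0328] turn [-0.1 -0.1  0.4] curyaw -9.1 tcp [ 0.6073 -0.0829  0.1728] gap 0.0206 q7 -0.29 F [ 0.3 -0.1 -0.7] t 21.32
```

```bash
python3 -m pendant '0 0 0 -0.02 -0.053 0 0.015; 0 0 0 -0.02 -0.053 0 0.015; 0 0 0 -0.02 -0.053 0 0.015; 0 0 0 -0.02 -0.053 0 0.015; 0 0 0 -0.02 -0.053 0 0.015; 0 0 0 -0.02 -0.053 0 0.015; 0 0 0 -0.02 -0.053 0 0.015; 0 0 0 -0.01 -0.03 0 0.015; 0 0 0 0 0 0 0.015'
python3 - <<'E'
from h import *
go([.52,.3425,.1],-9.5); im,ci=shot('wrist','w10.png')
for n in ['tap','oblong_tub','square_tub']: print(n,[(round(q['conf'],2),np.round(q['centre']).tolist(),ray(ci,q['centre'],0.003)[:2].round(4).tolist()) for q in place_of('wrist',n)[:2]])
E
```

```text
clock: 22.45
ee_pos: [0.5216, 0.3495, 0.1733]
tool_rot: [0.997, -0.082, 0.002, -0.001]
wrist_force: [0.3, -1.0, -1.6]
finger_gap: 0.0205
shift now [-0.0007  0.0074  0.0733] shift levelled [-0.0005  0.0072  0.0733] turn [-0.2 -0.2  0.1] curyaw -9.4 tcp [0.5216 0.3495 0.1733] gap 0.0205 q7 -1.06 F [ 0.3 -1.  -1.6] t 22.45
tap [(0.84, [242.0, 256.0], [0.4964, 0.267])]
oblong_tub [(0.97, [244.0, 187.0], [0.5131, 0.3444])]
square_tub [(0.68, [239.0, 253.0], [0.4945, 0.2719])]
```

View pics/w10.png

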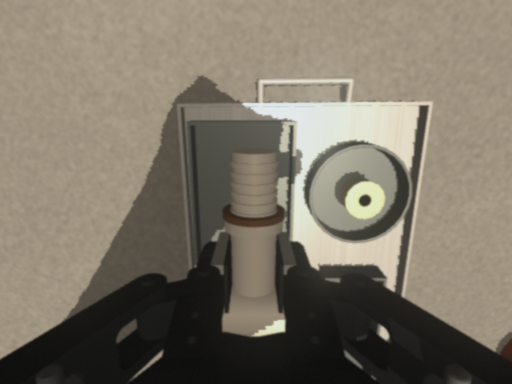

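The tap is held level with its shank toward the far end of the tub. The far rim corners are at (192,122) and (298,122).

Run:
```python
from h import *
ci=camera_info('wrist')
P=np.array([ray(ci,q,.029)[:2] for q in[(192,122),(298,122)]]); m=P.mean(0); e=P[1]-P[0]
n=np.array([-e[1],e[0]])/np.linalg.norm(e); n=n if n[1]<0 else -n
print(P.round(4),np.linalg.norm(e),'centre',(m+n*.071).round(4))
```

```text
[[0.4823 0.4111]
 [0.5748 0.395 ]] 0.09384898621543923 centre [0.5164 0.3331]
```

```bash
python3 -m pendant '-0.2 -0.2 0 0 0.007 0.045 0.015; 0 0 0 0 0 0.05 0.015; 0 0 0 0 0 0 0.015'
python3 - <<'E'
from h import *
go([.5205,.3425,.024],-9.5)
E
```

```text
clock: 23.02
ee_pos: [0.527, 0.3316, 0.0777]
tool_rot: [0.996, -0.09, 0.003, 0.002]
wrist_force: [0.4, -0.6, 0.9]
finger_gap: 0.0203
shift now [-0.0087 -0.0097  0.0536] shift levelled [-0.0082 -0.0096  0.0537] turn [ 0.2 -0.3 -0.8] curyaw -10.3 tcp [0.527  0.3316 0.0777] gap 0.0203 q7 -1.1 F [ 0.4 -0.6  0.9] t 23.02
```

```bash
python3 -m pendant '0 -0.3 -0.8 -0.008 -0.0095 0.0 0.015; 0 0 0 0 0 0.018 0.015; 0 0 0 0 0 0 0.015'
python3 - <<'E'
from h import *
go([.5205,.3425,.024],-9.5)
E
```

```text
clock: 23.4
ee_pos: [0.5231, 0.3435, 0.0633]
tool_rot: [0.997, -0.083, 0.002, 0.0]
wrist_force: [0.8, -0.9, -0.1]
finger_gap: 0.0205
shift now [-0.0026  0.0015  0.0393] shift levelled [-0.0024  0.0015  0.0393] turn [-0.  -0.2 -0. ] curyaw -9.5 tcp [0.5231 0.3435 0.0633] gap 0.0205 q7 -1.12 F [ 0.8 -0.9 -0.1] t 23.4
```

```bash
python3 -m pendant '0 -0.2 0 -0.0025 0.0 0.02 0.015; 0 0 0 0 0 0.014 0.015; 0 0 0 0 0 0 0.015'
python3 - <<'E'
from h import *
go([.5205,.3425,.024],-9.5)
E
```

```text
clock: 23.78
ee_pos: [0.521, 0.3443, 0.0279]
tool_rot: [0.997, -0.083, 0.001, -0.0]
wrist_force: [-0.2, -1.0, -0.2]
finger_gap: 0.0206
shift now [-0.0002  0.0018  0.0039] shift levelled [-0.0002  0.0018  0.0039] turn [-0.1 -0.1 -0. ] curyaw -9.5 tcp [0.521  0.3443 0.0279] gap 0.0206 q7 -1.14 F [-0.2 -1.  -0.2] t 23.77
```

```bash
python3 -m pendant '0 0 0 0 0.001 0.004 0.015; 0 0 0 0 0 0.002 0.015; 0 0 0 0 0 0 0.036;0 0 0 0 0 0 0.036;0 0 0 0 0 0 0.036'
python3 - <<'E'
from h import *
go([.5205,.3425,.024],-9.5)
E
python3 -m pendant '0 0 0 0 0 -0.03 0.036; 0 0 0 0 0 -0.06 0.036; 0 0 0 0 0 -0.06 0.06; 0 0 0 0 0 -0.04 0.06'
python3 - <<'E'
from h import *
go([.61,-.355,.2],-9.5); im,ci=shot('wrist','w11.png')
for n,z in [('tap',.006),('oblong_tub',.003),('hex_nut',.006)]: print(n,[(round(q['conf'],2),np.round(q['centre']).tolist(),ray(ci,q['centre'],z)[:2].round(4).tolist()) for q in place_of('wrist',n)[:2]])
E
```

```text
clock: 24.4
ee_pos: [0.5215, 0.3435, 0.0234]
tool_rot: [0.997, -0.083, 0.002, -0.001]
wrist_force: [0.1, 0.7, -1.2]
finger_gap: 0.0359
shift now [-0.0008  0.0012 -0.0006] shift levelled [-0.0008  0.0012 -0.0006] turn [-0.1 -0.2 -0.1] curyaw -9.6 tcp [0.5215 0.3435 0.0234] gap 0.0359 q7 -1.14 F [ 0.1  0.7 -1.2] t 24.4
clock: 24.9
ee_pos: [0.5194, 0.342, 0.2145]
tool_rot: [0.997, -0.083, -0.002, 0.002]
wrist_force: [0.5, 0.4, -0.2]
finger_gap: 0.0596
shift now [0.2048 0.6723 0.0163] shift levelled [0.2044 0.6725 0.0145] turn [ 0.2  0.2 -0. ] curyaw -9.5 tcp [0.5194 0.342  0.2145] gap 0.0596 q7 -1.03 F [ 0.5  0.4 -0.2] t 24.9
tap [(0.65, [251.0, 178.0], [0.5158, 0.3358])]
oblong_tub []
hex_nut [(0.67, [253.0, 298.0], [0.4914, 0.1774])]
```

```bash
python3 -m pendant '0.2 0.2 0 0.016 0.053 0 0.06; 0 0 0 0.016 0.053 0 0.06; 0 0 0 0.016 0.053 0 0.06; 0 0 0 0.016 0.053 0 0.06; 0 0 0 0.016 0.053 0 0.06; 0 0 0 0.016 0.053 0 0.06; 0 0 0 0.016 0.053 0 0.06; 0 0 0 0.016 0.053 0 0.06; 0 0 0 0.016 0.053 0 0.06; 0 0 0 0.016 0.053 0 0.06'
python3 -m pendant '0 0 0 0.016 0.053 0 0.06; 0 0 0 0.016 0.053 0 0.06; 0 0 0 0.016 0.053 0 0.06; 0 0 10 0 0 0 0.06; 0 0 10 0 0 0 0.06; 0 0 10 0 0 0 0.06; 0 0 10 0 0 0 0.06; 0 0 8 0 0 0 0.06'
python3 - <<'E'
from h import *
go([.61,-.355,.15],-58)
E
```

```text
clock: 26.35
ee_pos: [0.5836, -0.2202, 0.1931]
tool_rot: [0.997, -0.078, -0.014, 0.001]
wrist_force: [0.8, -0.5, -0.3]
finger_gap: 0.0603
clock: 27.35
ee_pos: [0.5959, -0.3956, 0.1696]
tool_rot: [0.87, -0.492, -0.027, 0.009]
wrist_force: [0.8, -0.1, 0.1]
finger_gap: 0.0599
shift now [-0.0268 -0.0338  0.0193] shift levelled [-0.027  -0.0335  0.0196] turn [ 2.4  2.2 -0.9] curyaw -59.0 tcp [ 0.5959 -0.3956  0.1696] gap 0.0599 q7 -0.57 F [ 0.8 -0.1  0.1] t 27.35
```

```bash
python3 -m pendant '2.4 2.2 -0.9 -0.027 -0.03 0.02 0.05; 0 0 0 0 0 0 0.05'
python3 - <<'E'
from h import *
go([.61,-.355,.15],-58); im,ci=shot('wrist','w12.png'); np.save('ci12.npy',ci,allow_pickle=True)
print([(round(q['conf'],2),np.round(q['centre']).tolist(),ray(ci,q['centre'],0)[:2].round(4).tolist()) for q in place_of('wrist','airlock')[:2]])
im=im[:,:,::-1]; cv2.imwrite('pics/w12c.png',cv2.resize(im[80:300,120:400],None,fx=2.7,fy=2.7,interpolation=cv2.INTER_CUBIC))
E
```

```text
clock: 27.6
ee_pos: [0.6046, -0.3547, 0.1435]
tool_rot: [0.874, -0.486, -0.003, 0.0]
wrist_force: [0.2, 1.1, 0.5]
finger_gap: 0.05
shift now [ 0.0031 -0.0044 -0.0065] shift levelled [ 0.0031 -0.0044 -0.0065] turn [ 0.2  0.3 -0.2] curyaw -58.2 tcp [ 0.6046 -0.3547  0.1435] gap 0.05 q7 -0.61 F [0.2 1.1 0.5] t 27.6
[(0.8, [256.0, 180.0], [0.6108, -0.3534])]
```

View pics/w12c.png

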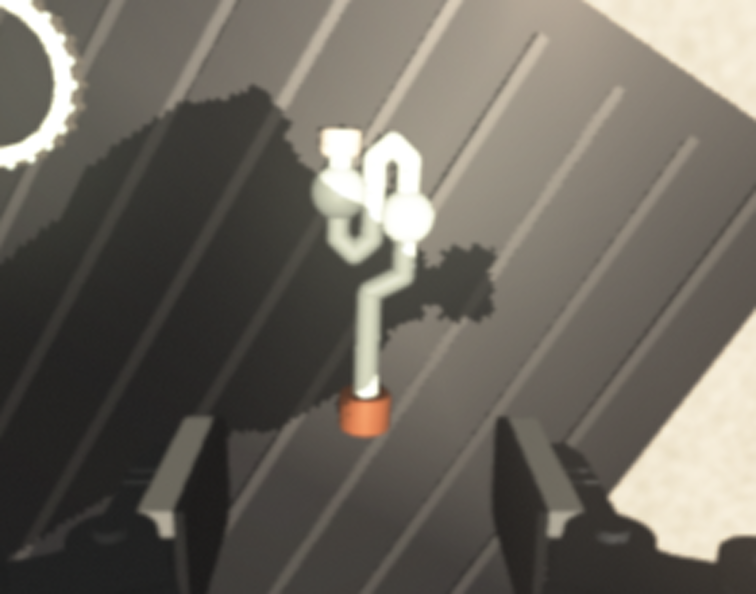

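The stem runs from the grommet (366,392) to the bend (369,295) in the crop, almost vertical. I'll grip at (367,345).

Run:
```python
from h import *
ci=np.load('ci12.npy',allow_pickle=True).item()
g=lambda u,v:(u/2.7+120,v/2.7+80)
P=np.array([ray(ci,g(*q),.009)[:2] for q in[(366,392),(367,345),(369,295)]]); e=P[2]-P[0]; y=np.degrees(np.arctan2(e[1],e[0])); print(P.round(4),np.linalg.norm(e),y)
go([*P[1],.017],y+90)
```

```text
[[ 0.5756 -0.375 ]
 [ 0.5904 -0.3661]
 [ 0.6058 -0.3573]] 0.03502049214765194 30.301348269484127
shift now [-0.0021  0.0144  0.1287] shift levelled [-0.0018  0.015   0.1286] turn [0.3 0.  1.3] curyaw -58.4 tcp [ 0.6043 -0.3601  0.1456] gap 0.05 q7 -0.61 F [-0.7 -0.8 -1.1] t 27.7
```

```bash
python3 -m pendant '0.3 0 1.3 -0.002 0.014 0.04 0.045; 0 0 0 0 0 0.045 0.045; 0 0 0 0 0 0 0.045'
python3 - <<'E'
from h import *
go([.5904,-.3661,.016],-59.5)
E
```

```text
clock: 28.08
ee_pos: [0.5902, -0.37, 0.0587]
tool_rot: [0.866, -0.5, 0.001, 0.001]
wrist_force: [-1.0, -0.3, 0.1]
finger_gap: 0.045
shift now [-0.0034 -0.0022  0.0427] shift levelled [-0.0033 -0.0022  0.0427] turn [ 0.1 -0.1 -0.4] curyaw -59.9 tcp [ 0.5902 -0.37    0.0587] gap 0.045 q7 -0.62 F [-1.  -0.3  0.1] t 28.07
```

```bash
python3 -m pendant '0 0 0 -0.003 -0.002 0.015 0.045; 0 0 0 0 0 0.017 0.045; 0 0 0 0 0 0 0.045'
python3 - <<'E'
from h import *
go([.5904,-.3661,.016],-59.5)
E
```

```text
clock: 28.45
ee_pos: [0.5922, -0.3684, 0.0281]
tool_rot: [0.866, -0.5, 0.003, 0.001]
wrist_force: [-0.4, 0.8, 0.3]
finger_gap: 0.045
shift now [-0.003   0.0004  0.0121] shift levelled [-0.0029  0.0004  0.0121] turn [-0.  -0.3 -0.5] curyaw -60.0 tcp [ 0.5922 -0.3684  0.0281] gap 0.045 q7 -0.63 F [-0.4  0.8  0.3] t 28.45
```

```bash
python3 -m pendant '0 -0.3 -0.5 -0.003 0 0.007 0.045; 0 0 0 0 0 0.0035 0.045; 0 0 0 0 0 0 0.002;0 0 0 0 0 0 0.002;0 0 0 0 0 0 0.002;0 0 0 0 0 0 0.002' 30
python3 - <<'E'
from h import *
go([.5904,-.3661,.016],-59.5)
E
```

```text
clock: 29.2
ee_pos: [0.5921, -0.3663, 0.0192]
tool_rot: [0.868, -0.496, 0.002, -0.0]
wrist_force: [0.1, 0.2, -0.2]
finger_gap: 0.006
shift now [-0.001   0.0014  0.0032] shift levelled [-0.001   0.0014  0.0032] turn [-0.1 -0.2  0.1] curyaw -59.4 tcp [ 0.5921 -0.3663  0.0192] gap 0.006 q7 -0.62 F [ 0.1  0.2 -0.2] t 29.2
```

```bash
python3 -m pendant '0 0 0 0 0 -0.04 0.002; 0 0 0 0 0 -0.06 0.002; 0 0 0 0 0 -0.05 0.002; 0 0 -10 0 0 0 0.002;0 0 -10 0 0 0 0.002;0 0 -10 0 0 0 0.002;0 0 -10 0 0 0 0.002;0 0 -10 0 0 0 0.002'
python3 - <<'E'
from h import *
go([.5945,.1393,.15],-9.5); im,ci=shot('wrist','w13.png')
print([(round(q['conf'],2),np.round(q['centre']).tolist()) for q in place_of('wrist','airlock')[:2]])
E
```

```text
clock: 30.2
ee_pos: [0.5914, -0.3659, 0.1751]
tool_rot: [0.998, -0.069, 0.002, 0.001]
wrist_force: [-0.0, 0.7, -0.2]
finger_gap: 0.0063
shift now [-0.0664 -0.5009  0.0235] shift levelled [-0.0803 -0.4988  0.0251] turn [ 0.1 -0.2  1.6] curyaw -7.9 tcp [ 0.5914 -0.3659  0.1751] gap 0.0063 q7 0.19 F [-0.   0.7 -0.2] t 30.2
[(0.92, [253.0, 210.0])]
```

```bash
python3 -c "
from h import *
ci=camera_info('wrist'); print(proj(ci,[.594,-.345,.156]),proj(ci,[.611,-.353,0]))"
python3 -m pendant '0 0 1.6 -0.009 -0.055 0 0.002; 0 0 0 -0.009 -0.055 0 0.002; 0 0 0 -0.009 -0.055 0 0.002; 0 0 0 -0.009 -0.055 0 0.002; 0 0 0 -0.009 -0.055 0 0.002; 0 0 0 -0.009 -0.055 0 0.002; 0 0 0 -0.009 -0.055 0 0.002; 0 0 0 -0.009 -0.055 0 0.002; 0 0 0 -0.009 -0.055 0 0.002; 0 0 0 0 0 0 0.002'
python3 - <<'E'
from h import *
go([.5945,.1393,.1],-9.5); im,ci=shot('wrist','w14.png')
for n in('airlock','narrow_trough'):print([(round(q['conf'],2),np.round(q['centre']).tolist(),ray(ci,q['centre'],.003)[:2].round(4)) for q in place_of('wrist',n)[:2]])
E
```

```text
[np.float64(250.93283830383515), np.float64(206.07538452849926)] [np.float64(269.0897923145033), np.float64(163.54503490866026)]
clock: 31.55
ee_pos: [0.6053, 0.1493, 0.1737]
tool_rot: [0.994, -0.112, 0.004, 0.0]
wrist_force: [-0.3, 0.2, -0.2]
finger_gap: 0.0061
shift now [-0.0088  0.0121  0.0736] shift levelled [-0.009   0.0116  0.0737] turn [ 0.  -0.4 -3.4] curyaw -12.9 tcp [0.6053 0.1493 0.1737] gap 0.0061 q7 -0.74 F [-0.3  0.2 -0.2] t 31.55
[(0.79, [255.0, 209.0], array([0.6024, 0.1176]))]
[(0.8, [241.0, 171.0], array([0.5973, 0.1604]))]
```

The airlock is held: it was detected within 5 px of where a held airlock should project. The trough position is confirmed, so I'll lower it.

```bash
python3 -m pendant '0 -0.4 -3.4 -0.009 0.0115 0.03 0.002; 0 0 0 0 0 0.05 0.002; 0 0 0 0 0 0 0.002'
python3 - <<'E'
from h import *
go([.5945,.1393,.026],-9.5)
E
```

```text
clock: 32.08
ee_pos: [0.5966, 0.1249, 0.0927]
tool_rot: [0.996, -0.092, 0.001, 0.004]
wrist_force: [0.3, -1.0, 0.5]
finger_gap: 0.0061
shift now [-0.0049 -0.0143  0.0666] shift levelled [-0.0044 -0.0139  0.0667] turn [ 0.4 -0.2 -1. ] curyaw -10.5 tcp [0.5966 0.1249 0.0927] gap 0.0061 q7 -0.71 F [ 0.3 -1.   0.5] t 32.08
```

```bash
python3 -m pendant '0.4 -0.2 -1 -0.0045 -0.014 0 0.002; 0 0 0 0 0 0.032 0.002; 0 0 0 0 0 0 0.002'
python3 - <<'E'
from h import *
go([.5945,.1393,.026],-9.5)
E
```

```text
clock: 32.45
ee_pos: [0.5983, 0.1407, 0.0661]
tool_rot: [0.996, -0.085, 0.003, -0.002]
wrist_force: [0.6, 0.0, -0.7]
finger_gap: 0.0061
shift now [-0.0038  0.0021  0.0401] shift levelled [-0.0035  0.002   0.0401] turn [-0.2 -0.4 -0.2] curyaw -9.7 tcp [0.5983 0.1407 0.0661] gap 0.0061 q7 -0.73 F [ 0.6  0.  -0.7] t 32.45
```

```bash
python3 -m pendant '-0.2 -0.4 0 -0.0035 0.001 0.015 0.002; 0 0 0 0 0 0.017 0.002; 0 0 0 0 0 0 0.002'
python3 - <<'E'
from h import *
go([.5945,.1393,.026],-9.5)
E
```

```text
clock: 32.83
ee_pos: [0.5968, 0.1419, 0.0362]
tool_rot: [0.996, -0.084, 0.002, -0.001]
wrist_force: [-0.2, -0.1, -0.4]
finger_gap: 0.0061
shift now [-0.0019  0.003   0.0102] shift levelled [-0.0018  0.0029  0.0102] turn [-0.2 -0.2 -0.2] curyaw -9.7 tcp [0.5968 0.1419 0.0362] gap 0.0061 q7 -0.75 F [-0.2 -0.1 -0.4] t 32.83
```

```bash
python3 -m pendant '-0.2 -0.2 0 -0.002 0.002 0.006 0.002; 0 0 0 0 0 0.004 0.002; 0 0 0 0 0 0.0015 0.002; 0 0 0 0 0 0 0.002'
python3 - <<'E'
from h import *
go([.5945,.1393,.025],-9.5)
E
```

```text
clock: 33.33
ee_pos: [0.5949, 0.1403, 0.0248]
tool_rot: [0.996, -0.084, 0.0, 0.0]
wrist_force: [-0.1, -0.5, 0.6]
finger_gap: 0.0062
shift now [-0.0002  0.0011 -0.0002] shift levelled [-0.0002  0.0011 -0.0002] turn [ 0.  -0.1 -0.2] curyaw -9.7 tcp [0.5949 0.1403 0.0248] gap 0.0062 q7 -0.76 F [-0.1 -0.5  0.6] t 33.33
```

Now I'll release, rise, move clear toward the robot and check with the top camera.

```bash
python3 -m pendant '0 0 0 0 0 0 0.018; 0 0 0 0 0 0 0.018; 0 0 0 0 0 0 0.018; 0 0 0 0 0 -0.02 0.018; 0 0 0 0 0 -0.05 0.018; 0 0 0 0 0 -0.06 0.018; 0 0 0 0 0 -0.06 0.018; 0 0 0 0 0.03 0 0.018;0 0 0 0 0 0 0.018'
python3 - <<'E'
from h import *
w,cw=shot('wrist')
for n,z in(('airlock',.006),('tap',.006),('narrow_trough',.003)):print(n,[(round(q['conf'],2),np.round(q['centre']).tolist(),ray(cw,q['centre'],z)[:2].round(4)) for q in place_of('wrist',n)[:2]])
t,ct=shot('top')
for n in('tap','airlock','solid_bung','round_ring','oblong_tub'):print(n,[(round(q['conf'],2),np.round(q['centre']).tolist(),ray(ct,q['centre'],.003)[:2].round(4)) for q in place_of('top',n)[:2]])
a=cv2.resize(w[40:300,80:430],None,fx=1.6,fy=1.6)
b=cv2.resize(t[120:270,60:250],None,fx=1.0,fy=1.0)
cv2.imwrite('pics/fin.png',np.hstack([a,cv2.copyMakeBorder(b,0,a.shape[0]-b.shape[0],0,0,0)])[:,:,::-1])
go([.5,0,.2])
E
```

```text
clock: 34.45
ee_pos: [0.59, 0.1112, 0.229]
tool_rot: [0.997, -0.084, 0.003, -0.001]
wrist_force: [-0.6, -0.8, -0.7]
finger_gap: 0.0179
airlock [(0.93, [255.0, 125.0], array([0.6027, 0.1625])), (0.51, [252.0, 126.0], array([0.5997, 0.1622]))]
tap []
narrow_trough [(0.64, [252.0, 126.0], array([0.5995, 0.161 ]))]
tap [(0.87, [112.0, 210.0], array([0.5158, 0.3405]))]
airlock []
solid_bung [(0.78, [290.0, 232.0], array([ 0.4629, -0.0809]))]
round_ring [(0.53, [347.0, 172.0], array([ 0.6027, -0.22  ]))]
oblong_tub [(0.59, [111.0, 213.0], array([0.5099, 0.3427]))]
shift now [-0.0699  0.1276  0.0258] shift levelled [-0.0698  0.1275  0.0264] turn [-0.2 -0.2  0. ] curyaw -9.3 tcp [0.5896 0.1145 0.2264] gap 0.018 q7 -0.6 F [0.2 0.2 0.7] t 34.95
```

View pics/fin.png

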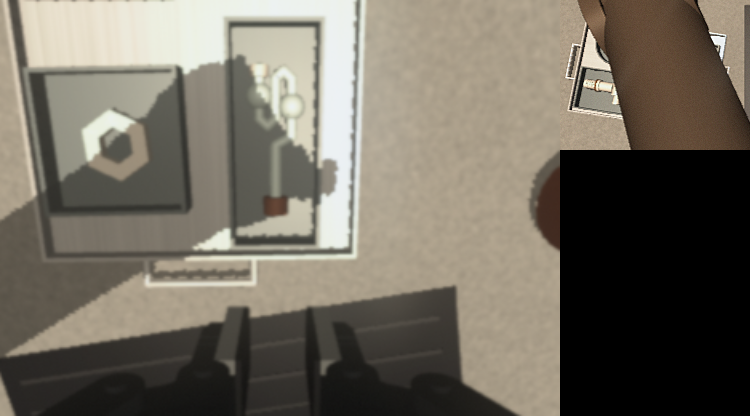

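The airlock lies straight in the trough (270,140) and the nut lies flat (115,145). I'll spend the last view on the tap picture taken just after its release.

```bash
python3 -c "
import cv2
i=cv2.imread('pics/w11.png'); cv2.imwrite('pics/w11c.png',cv2.resize(i[80:330,150:400],None,fx=2.3,fy=2.3))"
python3 -c "
from plant import *
print(close_job(), sense()['clock'])"
```

```text
the job is handed in; nothing more can be done
the job is handed in; nothing more can be done
```

I put all four fittings away, each the same way up as it was, and handed the job in at about 35 s of the 104 s allowed. `close_job()` reported no verdict.

**What the last checks showed**
- **Bored bung:** upright in the centre of the round tub in the wrist picture taken after release.
- **Nut:** flat in the middle of the square tub in two wrist pictures.
- **Airlock:** straight in the narrow trough, about 3 mm from its centre.
- **Tap:** within about 6 mm of the centre of the oblong tub, by two detections that differed by about 5 mm. It was released level at floor height.
- **Solid bung and round ring:** detected within about 5 mm of their starting places.

**What was not fully checked**
- I could not view the close-up of the released tap because the picture limit was reached. That it lies flat rests on the release pose, the detections and a small, partly hidden top view.
- In the last top picture the arm hid the airlock, so its check is from the wrist camera only.

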